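# Spray the activator and hold the bonding press in the green

## Task

Set the glue on the pendant in the hand press: push the orange spray cap right down and let it come up again (leave the green-capped can unsprayed), then push the press's blue paddle down until its pointer is in the green band and keep it there for at least two seconds, never going down into the red. Finish while still holding the paddle steady in the green with the fingers, with the things lying around left where they are.

Things in the scene. Friction and masses are not known exactly. Their poses are not given: they have to be found in the camera images.
- press: fixed hand press; origin on the table under the middle of its grey base, 200 x 130 x 16 mm. In its frame the column (165 mm high) is at x = -75 mm; the lever points along +x and ends in the blue paddle; ram and glued pendant (carving on a brass disc) are at x = y = 0
- lever_pin (a point): the pin that the lever turns on, 150 mm above the table, in the press's frame at x = -70 mm; the pin runs along the press's y
- gauge (a point): middle of the green band on the upright white gauge plate, on the face away from the column; 142 mm up. Plate 6 mm thick, 36 mm wide, 100 to 190 mm high, at x = 70, y = -60 mm in the press's frame. A black pointer on the paddle moves down in front of it: black ticks, green band (10 mm), white gap (10 mm), red zone at the bottom
- paddle: the steel lever arm with its blue end paddle, 44 x 44 x 16 mm; origin at the pin, x along the lever to the paddle, whose middle is at x = 165 mm. The paddle is free all round but for the gauge plate, whose edge is 42 mm to the -y side of the paddle's middle
- paddle_top (a point): middle of the paddle's top face, where to push down: 165 mm along the lever from the pin and 12 mm above the lever's centre line; about 188 mm above the table at rest, about 154 mm with the pointer mid-green
- lever (a joint): lever angle, rad: 0 = up at rest (tilted 0.16 up from level), grows as the paddle goes down, 16.5 mm per 0.1. A spring lifts it: about 5 N on the paddle starts it, 12 to 14 N holds it in the green, 16 N at the red. Green 0.18 to 0.24 (paddle 30 to 40 mm down, middle 35); red from 0.30 (49 mm down); stop 0.36
- activator: spray can, 48 mm across, bolted down in a dark steel cup; origin on the table under its axis. Round cap, 30 mm across, and band round the can are orange; cap top flat, 125 mm above the table at rest. Black nozzle points roughly at the press. The two cans stand about 120 mm apart at the press's +y side; either may be the nearer one
- activator_top (a point): middle of the top of the orange cap (moves with it)
- activator_cap (a joint): how far the orange cap is pressed down, m: 0 up, 0.006 fully down. Sprung: about 2 N starts it, about 8 N has it fully down
- varnish: spray can, 48 mm across, bolted down in a dark steel cup; origin on the table under its axis. Round cap, 30 mm across, and band round the can are green; cap top flat, 125 mm above the table at rest. Black nozzle points roughly at the press. The two cans stand about 120 mm apart at the press's +y side; either may be the nearer one
- varnish_top (a point): middle of the top of the green cap (moves with it)
- varnish_cap (a joint): how far the green cap is pressed down, m: 0 up, 0.006 fully down; same spring as the orange one
- bowl: frosted plastic bowl, 130 mm across, 65 mm high, origin under its centre. Loose bystander
- brush: flat paintbrush with blue handle, about 200 mm long, lying. Loose bystander
- brass_disc: loose brass disc, 68 mm across, 5 mm thick, lying flat. Loose bystander
- wax_stamp: dark turned wooden stamp, 28 mm across, 74 mm tall, standing. Loose bystander
- bead_jar: amber jar with white lid, 60 mm across, 80 mm tall. Loose bystander
- carving_blank: dark wooden block 70 x 45 x 25 mm. Loose bystander

How it is judged:
By the outcome, as a careful person would: the job done as asked, in the order asked, and still so for the second after the job is handed in, while the arm keeps its last pose, push and grip.
It also fails if it takes over 45 s, if anything falls off the work surface, if the arm or the gripper's body presses on something with over 40 N, if the wrist force passes 120 N, or if a joint passes its speed limit or range.

## Robot

A 7-joint arm with a two-finger parallel gripper is mounted at the origin on the work surface. World frame = base frame: x ahead of the robot, y to its left, z up, the work surface at z = 0. Lengths are in m, angles in rad, forces in N, time in s.
With the tool pointing down it reaches from about 0.4 to 0.85 m from the base axis. Payload 10.4 kg.
Tool frame: the origin (TCP) lies on the centre line of the jaws, within the pads' length; the fingertips stand 17 mm ahead of it and the grasp point (between the pads) lies 2 mm behind it (manip.tcp_to_tips is the distance from the TCP to the fingertips, in m); z points along the fingers, x is the direction in which the jaws open and shut, and the axes are right-handed (so a half turn about z gives the same grasp; the last joint's range is limited). The gripper opens to 85 mm and grips with 20 to 120 N. Pads are 22 mm wide; open, the fingers measure 114 mm over their backs; the gripper's body (76 mm by 85 mm) begins 54 mm behind the grasp point. The pads swing forward as they close: fully open they stand 13 mm farther back than shut.
Start: joints at [1.17, 0.332, -0.065, 1.46, 0.022, 1.35, -0.088], TCP at [0.231, -0.581, 0.248] pointing down, gripper open.
Joint ranges: [-2.6, 2.6], [-0.5, 2.12], [-1.47, 1.34], [0.16, 2.42], [-1.27, 4.41], [0.06, 2.06], [-2.6, 2.6]. Speed limits (rad/s): [2.22, 2.22, 2.79, 2.79, 3.14, 3.14, 3.14].

## Interface

Orientations are given as a unit quaternion [x, y, z, w].
In Python, from workcell import manip gives the robot as it stands.
- The arm moves only by the shell command python3 -m pendant 'ROWS' [FORCE]. ROWS is JSON, a list of rows, each a list of 3 entries, a list of its own where there are three numbers: the shift along the world's x, y, z in cm, then the turn, a rotation vector about the world's x, y, z in degrees, then the closure in counts, from 0 (fully open) to 255 (shut). A call has 1 to 12 rows; each row shifts and turns the pose as measured when the row begins; what a row does not reach is not made up. A row lasts 1/8 s, in which the tool goes at most 62.5 mm and 10.7 degrees, less where a joint would pass 70% of its speed; a pose out of reach is approached as far as the arm can. A call is refused whole if a number of a shift passes 6.25 or a number of a turn 10.7, either way. A call with a gripper value outside its range is refused whole. The fingers move at their own pace and stop on an object; FORCE is the grip in N (left out, the last holds). Time passes only in rows, so rows that do not move let the fingers close. It gives the time, the measured TCP pose, the force and the opening at its end, in the units of the state.
- manip.get_obs(): the state, without advancing time (a new reading comes with each control period).
- manip.camera(name): name is "scene" or "top"; returns a dict with "pixels" (480x640x3 uint8, red, green, blue), "range_z" (480x640 float32, m along the optical axis (not along the pixel's ray), 0 where there is no reading), "K" (3x3 intrinsics, pixels), "origin" and "rotation" of the camera in the world. Camera axes: x right, y down, z forward; pixel columns grow to the right and rows downward; lengths in m; the calibration is good to about 2 mm. A picture is of the moment at which its call begins.
- manip.hand_in(): hands the job in, once; it reports no verdict.
The state is a dict: "clock": time; "joint_pos": joint angles; "joint_velocities": joint speeds; "tau": joint torques, N m; "position": TCP position; "ee_rot": TCP orientation; "ft_force": force on the tool from outside, world axes, zero at the start; "torque": the same for the moment, N m; "grip_width": opening from 0.0 (shut) to 1.0 (fully open).
Only numpy, scipy, OpenCV 4.12 (cv2) and the standard library are available. Lean on these libraries where they do the work, as an engineer would, in place of code of your own. Each camera call takes 0.05 s, during which the arm holds its last target.

## Working session

There is one attempt and no reset: what is moved stays moved. The work goes in short steps, Python scripts to look and compute and a shell command to move; the robot and the scene stay as the last step left them, time stands still between calls to the robot, and variables do not carry over. Pictures are saved under pics/ and viewed, and the job is handed in when it is done.

```bash
mkdir -p pics; ls
python3 - <<'E'
from workcell import manip
import cv2,numpy as np
o=manip.get_obs();print(o['clock'],o['position'],o['ee_rot'],o['ft_force'],o['grip_width'],manip.tcp_to_tips)
for n in("scene","top"):
    c=manip.camera(n);cv2.imwrite(f"pics/{n}0.png",c["pixels"][:,:,::-1]);print(n,c["K"],c["origin"],c["rotation"])
    np.savez(f"{n}0.npz",**c)
E
```

```text
pics
0.0 [ 0.23043228 -0.58057356  0.24749629] [ 8.27317549e-01 -5.61734045e-01 -6.16679616e-04 -3.94388309e-04] [ 0.10582071 -0.01431917 -0.47943851] 0.9952303807742902 0.017
scene [[463.03126536   0.         310.1652507 ]
 [  0.         463.03126536 242.9046727 ]
 [  0.           0.           1.        ]] [ 1.3403221  -0.01558457  0.80834379] [ 0.62251401  0.65520263 -0.30694729 -0.29827703]
top [[452.72331985   0.         317.40478189]
 [  0.         452.72331985 237.41910079]
 [  0.           0.           1.        ]] [ 0.33936986 -0.03332026  1.16753106] [-0.69627008  0.71423921 -0.05452326  0.04579888]
```

View pics/scene0.png

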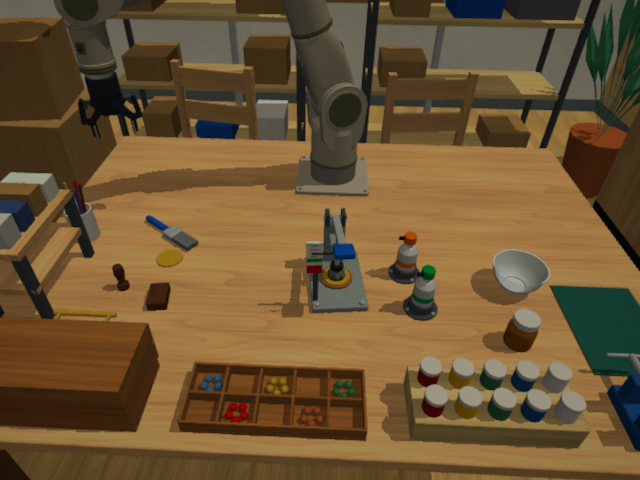

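View pics/top0.png

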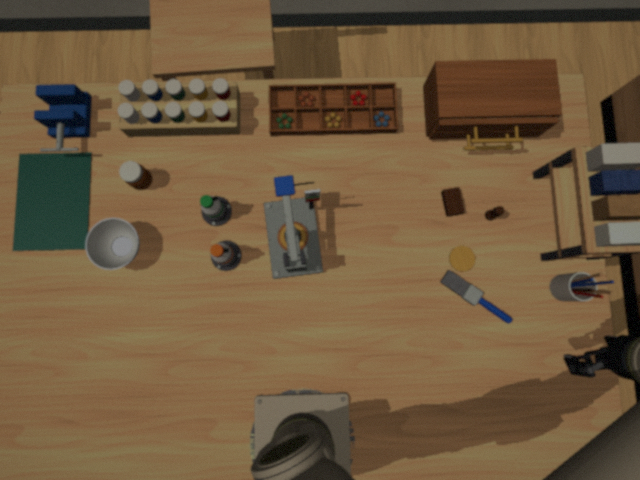

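The scene view shows the orange cap near (410,239), the green cap at (428,272) and the blue paddle at (344,251). In the top view they are near (217,249), (207,201) and (285,186). The press lever points away from the robot.

```bash
cat > h.py <<'E'
import numpy as np,cv2
from scipy.spatial.transform import Rotation as R
def ray(c,u,v):
    d=np.array([(u-c["K"][0,2])/c["K"][0,0],(v-c["K"][1,2])/c["K"][1,1],1.])
    return R.from_quat(c["rotation"]).as_matrix()@d
def onplane(c,u,v,z):
    d=ray(c,u,v); o=c["origin"]; return o+d*(z-o[2])/d[2]
def cloud(c):
    v,u=np.mgrid[:480,:640]; z=c["range_z"]
    p=np.stack([(u-c["K"][0,2])/c["K"][0,0]*z,(v-c["K"][1,2])/c["K"][1,1]*z,z],-1)
    return p@R.from_quat(c["rotation"]).as_matrix().T+c["origin"]
def mask(c,name):
    h=cv2.cvtColor(c["pixels"],cv2.COLOR_RGB2HSV); 
    lo,hi={"orange":((6,190,120),(14,255,255)),"green":((50,150,50),(80,255,255)),"blue":((108,180,80),(125,255,255))}[name]
    return cv2.inRange(h,lo,hi)
E
python3 - <<'E'
from h import *
C={n:dict(np.load(n+"0.npz")) for n in("scene","top")}
for n,roi in(("scene",(300,220,450,320)),("top",(190,165,310,280))):
    c=C[n];P=cloud(c);print(n,c["rotation"].shape)
    for col in("orange","green","blue"):
        m=mask(c,col);k=np.zeros_like(m);k[roi[1]:roi[3],roi[0]:roi[2]]=255;m&=k
        nn,l,st,ce=cv2.connectedComponentsWithStats(m)
        for i in range(1,nn):
            if st[i,4]<25: continue
            q=P[l==i]; zt=np.percentile(q[:,2],97); t=q[np.abs(q[:,2]-zt)<.006]
            print(n,col,ce[i].round(1),st[i],"ztop",zt.round(3),"topmean",t.mean(0).round(4),"mid",((t.min(0)+t.max(0))/2).round(4),"ext",np.ptp(t,axis=0).round(3))
            if col!="blue": print("   plane125",onplane(c,*ce[i],.125).round(4))
            else: print("   plane188",onplane(c,*ce[i],.188).round(4))
    # base: gray z 10..22mm
    s=P[roi[1]-20:roi[3]+20,roi[0]-20:roi[2]+20]
im=cv2.resize(C["top"]["pixels"][160:285,190:330],None,fx=5,fy=5,interpolation=2)[:,:,::-1];cv2.imwrite("pics/topz.png",im)
im=cv2.resize(C["scene"]["pixels"][200:320,290:450],None,fx=5,fy=5,interpolation=2)[:,:,::-1];cv2.imwrite("pics/scz.png",im)
E
```

```text
scene (4,)
scene orange [410.7 235.3] [405 231  12   9  73] ztop 0.129 topmean [0.4661 0.1886 0.1267] mid [0.4646 0.1881 0.1265] ext [0.027 0.025 0.006]
   plane125 [0.4643 0.1892 0.125 ]
scene green [313.5 259.9] [307 259  15   3  41] ztop 0.146 topmean [ 0.586  -0.0383  0.1435] mid [ 0.5857 -0.037   0.1433] ext [0.004 0.03  0.006]
   plane125 [ 0.566  -0.0387  0.125 ]
scene green [428.5 271.8] [422 265  13  15 138] ztop 0.128 topmean [0.5852 0.213  0.1263] mid [0.5847 0.2125 0.1258] ext [0.028 0.026 0.006]
   plane125 [0.5909 0.2123 0.125 ]
scene green [424.  300.3] [415 296  18   8  49] ztop 0.053 topmean [0.6026 0.2136 0.0506] mid [0.6007 0.2131 0.0502] ext [0.014 0.039 0.006]
   plane125 [0.677  0.1903 0.125 ]
top (4,)
top orange [216.3 249.9] [211 245  11  11  83] ztop 0.127 topmean [0.4652 0.1865 0.124 ] mid [0.4658 0.187  0.1245] ext [0.021 0.024 0.007]
   plane125 [0.465  0.1863 0.125 ]
top green [206.6 201.3] [202 197  11  10  79] ztop 0.127 topmean [0.5806 0.2103 0.1237] mid [0.5803 0.21   0.1242] ext [0.023 0.022 0.006]
   plane125 [0.5803 0.2095 0.125 ]
top blue [284.1 185.4] [276 177  17  18 227] ztop 0.191 topmean [0.5997 0.0237 0.1875] mid [0.5978 0.0238 0.1889] ext [0.038 0.036 0.009]
   plane188 [0.5976 0.0237 0.188 ]
```

View pics/topz.png

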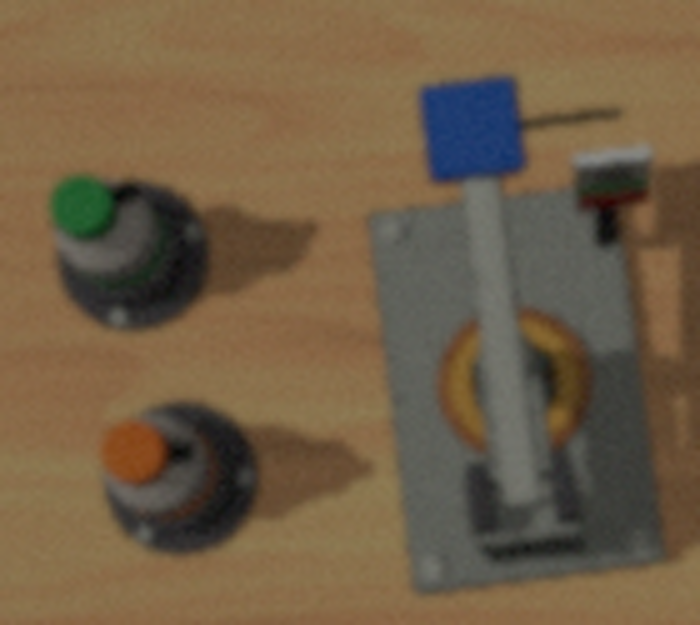

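View pics/scz.png

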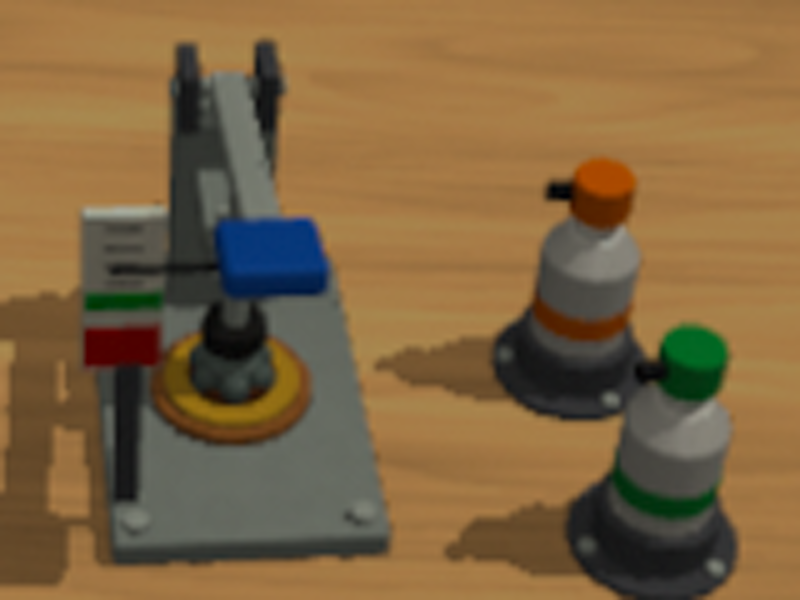

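```bash
python3 -m pendant '[[[0,0,5],[0,0,0],255],[[0,0,4],[0,0,0],255],[[2,5,0],[0,0,7],255],[[2,5,0],[0,0,7],255],[[2,5,0],[0,0,7],255],[[2,5,0],[0,0,7],255],[[2,5,0],[0,0,7],255],[[2,5,0],[0,0,7],255],[[2,5,0],[0,0,7],255],[[2,5,0],[0,0,7],255],[[2,5,0],[0,0,7],255],[[2,5,0],[0,0,5],255]]' 20
```

```text
clock: 1.6
position: [0.4304, -0.0658, 0.3352]
ee_rot: [1.0, 0.013, -0.004, 0.002]
ft_force: [1.5, -0.7, 0.8]
grip_width: 0.001
```

```bash
python3 -m pendant '[[[0.5,5,0],[0,0,-1.5],255],[[0.5,5,0],[0,0,0],255],[[0.5,5,0],[0,0,0],255],[[0.5,5,-1],[0,0,0],255],[[0.5,4,-3],[0,0,0],255],[[0.5,2,-4],[0,0,0],255],[[0.2,0,-3],[0,0,0],255],[[0,0,0],[0,0,0],255]]'
python3 - <<'E'
from workcell import manip
import numpy as np
o=manip.get_obs();p=o["position"];print(p.round(4) if hasattr(p,'round') else p,o["ee_rot"],((np.array([.465,.187,.142])-p)*100).round(2))
E
```

```text
clock: 2.6
position: [0.4605, 0.2073, 0.2214]
ee_rot: [1.0, 0.003, -0.004, 0.001]
ft_force: [0.1, 0.6, 1.2]
grip_width: -0.008
[0.4605 0.2073 0.2214] [ 0.99998501  0.00323104 -0.00429243  0.00105653] [ 0.45 -2.03 -7.94]
```

```bash
python3 -m pendant '[[[0.4,-2,0],[0,0,0],255],[[0,0,-3],[0,0,0],255],[[0,0,-2.5],[0,0,0],255],[[0,0,0],[0,0,0],255],[[0,0,0],[0,0,0],255]]'
python3 - <<'E'
from workcell import manip
import numpy as np,cv2
o=manip.get_obs();p=o["position"];print(p,o["ft_force"],((np.array([.465,.187,.142])-p)*100).round(2))
for n in("scene","top"):
    c=manip.camera(n);np.savez(f"{n}1.npz",**c)
    im=c["pixels"][180:330,340:500] if n=="scene" else c["pixels"][180:300,150:300]
    cv2.imwrite(f"pics/{n}1.png",cv2.resize(im,None,fx=4,fy=4)[:,:,::-1])
E
```

```text
clock: 3.22
position: [0.4675, 0.1863, 0.1724]
ee_rot: [1.0, 0.002, -0.001, 0.001]
ft_force: [-0.3, -0.6, 0.5]
grip_width: -0.001
[0.46754024 0.1863225  0.17237963] [-0.29210785 -0.64420654  0.52126373] [-0.25  0.07 -3.04]
```

View pics/scene1.png

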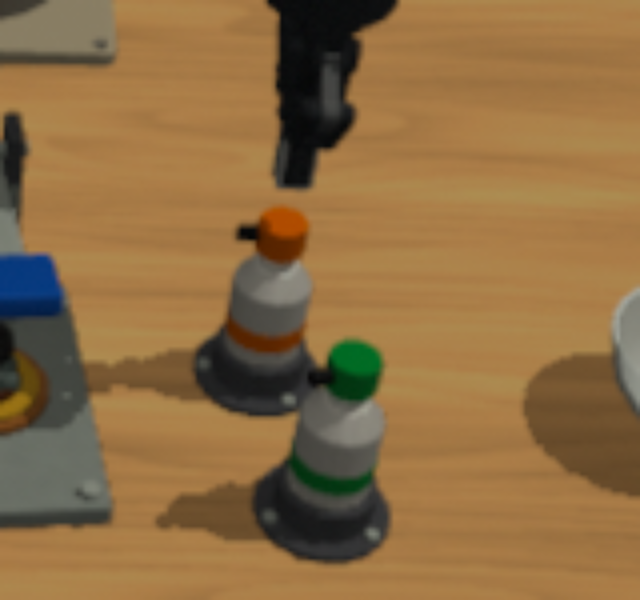

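View pics/top1.png

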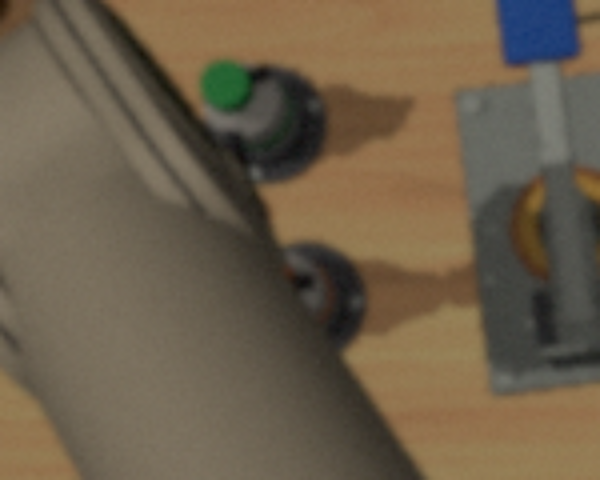

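The closed fingertips hang just above the orange cap, at about (295,185) against (283,225) in the scene crop. The green can is clear.

```bash
python3 -m pendant '[[[-0.2,0,-2],[0,0,0],255],[[0,0,-0.6],[0,0,0],255],[[0,0,-0.2],[0,0,0],255]]';python3 -m pendant '[[[0,0,-0.3],[0,0,0],255]]';python3 -m pendant '[[[0,0,-0.3],[0,0,0],255]]';python3 -m pendant '[[[0,0,-0.3],[0,0,0],255]]'
```

```text
clock: 3.7
position: [0.467, 0.1869, 0.1465]
ee_rot: [1.0, 0.002, 0.001, 0.0]
ft_force: [-0.5, 0.2, -0.4]
grip_width: -0.0
clock: 3.82
position: [0.4674, 0.187, 0.144]
ee_rot: [1.0, 0.002, 0.002, 0.0]
ft_force: [0.3, 0.2, 0.5]
grip_width: 0.003
clock: 3.95
position: [0.4676, 0.1871, 0.1412]
ee_rot: [1.0, 0.002, 0.002, 0.0]
ft_force: [-1.6, 0.1, 2.8]
grip_width: 0.002
clock: 4.08
position: [0.4676, 0.1871, 0.1384]
ee_rot: [1.0, 0.002, 0.002, 0.0]
ft_force: [-3.0, -1.7, 5.3]
grip_width: -0.0
```

```bash
python3 -m pendant '[[[0,0,-0.3],[0,0,0],255]]';python3 -m pendant '[[[0,0,-0.3],[0,0,0],255]]';python3 -m pendant '[[[0,0,-0.3],[0,0,0],255]]'
```

```text
clock: 4.2
position: [0.4677, 0.1871, 0.1358]
ee_rot: [1.0, 0.002, 0.002, 0.001]
ft_force: [-7.0, -3.6, 28.8]
grip_width: 0.001
clock: 4.32
position: [0.4679, 0.1872, 0.1353]
ee_rot: [1.0, 0.001, 0.002, 0.002]
ft_force: [-22.1, -12.3, 57.2]
grip_width: 0.002
clock: 4.45
position: [0.4679, 0.1873, 0.1355]
ee_rot: [1.0, 0.001, 0.002, 0.003]
ft_force: [-20.7, -10.7, 51.0]
grip_width: 0.002
```

Force jumped from about 5 N to over 28 N with no further travel, so the cap is at its stop. I'll lift off and move over the paddle.

```bash
python3 -m pendant '[[[0,0,1],[0,0,0],255],[[0,0,3],[0,0,0],255],[[0,0,5],[0,0,0],255],[[0,0,4],[0,0,0],255],[[3,-4,0],[0,0,0],255],[[3,-4,0],[0,0,0],255],[[3,-4,0],[0,0,0],255],[[3,-3,0],[0,0,0],255],[[0,0,0],[0,0,0],255],[[0,0,0],[0,0,0],255]]'
python3 - <<'E'
from workcell import manip
from h import *
o=manip.get_obs();p=o["position"];print(p,o["ft_force"])
c=manip.camera("scene");P=cloud(c)
m=mask(c,"orange");k=np.zeros_like(m);k[225:245,400:420]=255;m&=k
q=P[m>0];print(len(q),np.percentile(q[:,2],97),np.percentile(cloud(dict(np.load("scene0.npz")))[m>0][:,2],97))
cv2.imwrite("pics/s2.png",cv2.resize(c["pixels"][150:320,280:450],None,fx=3.5,fy=3.5)[:,:,::-1])
E
```

```text
clock: 5.7
position: [0.5913, 0.0332, 0.2705]
ee_rot: [1.0, 0.003, 0.005, 0.003]
ft_force: [0.6, -0.1, 0.3]
grip_width: -0.0
[0.59133306 0.03319544 0.27048902] [ 0.63183935 -0.08193819  0.26996334]
74 0.12936350676097136 0.1292652580816804
```

View pics/s2.png

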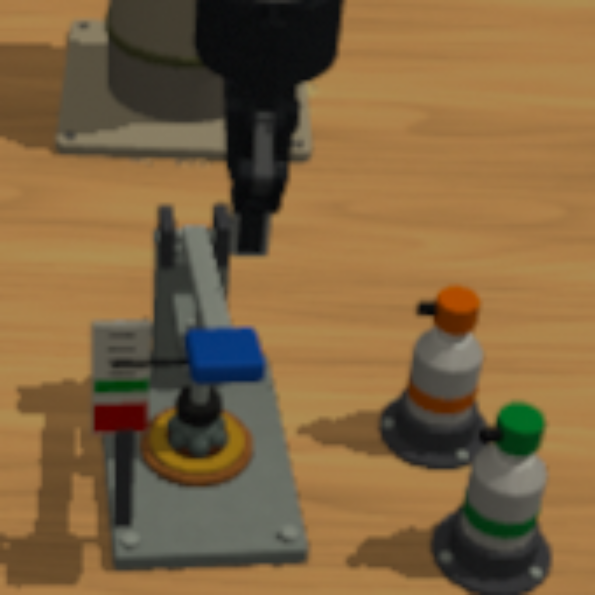

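The orange cap is back up, with the same measured height as at the start. The fingers hang above and slightly behind the paddle. Next is the approach.

```bash
python3 -m pendant '[[[0.9,-0.9,-2],[0,0,0],255],[[0,0,-2],[0,0,0],255],[[0,0,-1.3],[0,0,0],255],[[0,0,0],[0,0,0],255]]';python3 -m pendant '[[[0,0,-0.4],[0,0,0],255],[[0,0,-0.4],[0,0,0],255]]'; python3 -m pendant '[[[0,0,-0.4],[0,0,0],255]]'
```

```text
clock: 6.25
position: [0.5999, 0.0242, 0.2134]
ee_rot: [1.0, 0.004, 0.004, 0.004]
ft_force: [0.6, 0.3, 0.5]
grip_width: -0.0
clock: 6.5
position: [0.6004, 0.0245, 0.2061]
ee_rot: [1.0, 0.004, 0.005, 0.004]
ft_force: [0.1, -0.5, 3.6]
grip_width: 0.002
clock: 6.62
position: [0.6011, 0.0245, 0.2028]
ee_rot: [1.0, 0.004, 0.006, 0.004]
ft_force: [1.0, -0.1, 5.8]
grip_width: -0.0
```

```bash
python3 -m pendant '[[[0,0,-0.6],[0,0,0],255],[[0,0,-0.6],[0,0,0],255],[[0,0,-0.6],[0,0,0],255]]';python3 -m pendant '[[[0,0,-0.5],[0,0,0],255],[[0,0,-0.4],[0,0,0],255]]'
```

```text
clock: 7.0
position: [0.6035, 0.0248, 0.1881]
ee_rot: [1.0, 0.004, 0.01, 0.004]
ft_force: [-2.0, -0.7, 8.6]
grip_width: -0.002
clock: 7.25
position: [0.6042, 0.0249, 0.1811]
ee_rot: [1.0, 0.004, 0.011, 0.005]
ft_force: [-4.4, -1.3, 10.5]
grip_width: 0.001
```

```bash
python3 -m pendant '[[[0,0,-0.5],[0,0,0],255],[[0,0,-0.4],[0,0,0],255]]';python3 -m pendant '[[[0,0,-0.2],[0,0,0],255]]'
python3 - <<'E'
from workcell import manip
from h import *
o=manip.get_obs();print(o["clock"],o["position"],o["ft_force"])
c=manip.camera("scene")
cv2.imwrite("pics/s3.png",cv2.resize(c["pixels"][225:285,290:370],None,fx=8,fy=8,interpolation=2)[:,:,::-1])
E
```

```text
clock: 7.5
position: [0.6047, 0.025, 0.1745]
ee_rot: [1.0, 0.004, 0.012, 0.005]
ft_force: [-6.2, -1.1, 12.8]
grip_width: 0.002
clock: 7.62
position: [0.6048, 0.025, 0.1737]
ee_rot: [1.0, 0.004, 0.013, 0.005]
ft_force: [-6.3, -1.3, 11.4]
grip_width: 0.003
7.625 [0.60475906 0.02495939 0.17367231] [-6.32572654 -1.31552933 11.38245492]
```

View pics/s3.png

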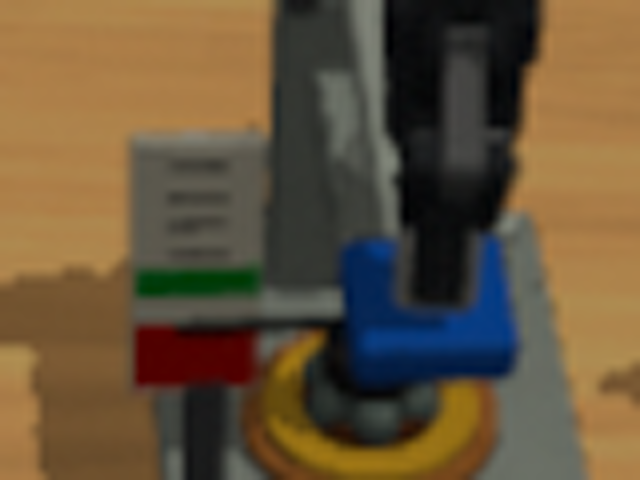

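Run:
```python
from workcell import manip
from h import *
c=manip.camera("scene");t=manip.camera("top");P=cloud(c)
cv2.imwrite("pics/t3.png",cv2.resize(t["pixels"][150:230,250:350],None,fx=6,fy=6,interpolation=2)[:,:,::-1])
for u in (314,318,322,326,330):
    col=c["pixels"][255:275,u].astype(int).sum(1);v=255+col.argmin();print(u,v,col.min(),P[v,u].round(4),P[v-1,u].round(4))
m=mask(c,"blue");k=np.zeros_like(m);k[250:275,330:360]=255;m&=k
q=P[m>0];print("paddle",len(q),np.percentile(q[:,2],[10,50,75,90,97]).round(4),q.mean(0))
# gauge green
m=mask(c,"green");m[:, :300]=0;m[:,330:]=0;q=P[m>0];print("gauge green",np.median(q,0))
o=manip.get_obs();print(o["position"],o["ft_force"])
```

```text
314 266 49 [ 0.6074 -0.0361  0.1443] [ 0.6087 -0.0361  0.1483]
318 266 47 [ 0.5841 -0.028   0.1236] [ 0.6072 -0.0276  0.1474]
322 265 96 [ 0.6024 -0.0191  0.1436] [ 0.5836 -0.0193  0.1295]
326 265 106 [ 0.6057 -0.0106  0.1469] [ 0.6024 -0.0107  0.1469]
330 265 61 [ 0.6058 -0.0021  0.1475] [ 0.605  -0.0022  0.1496]
paddle 90 [0.1538 0.1576 0.1584 0.1597 0.1601] [0.60889227 0.02005623 0.1570093 ]
gauge green [ 0.58567566 -0.03907926  0.14165865]
[0.60473946 0.02501309 0.17377371] [-5.72832319 -1.74967925 10.70518321]
```

View pics/t3.png

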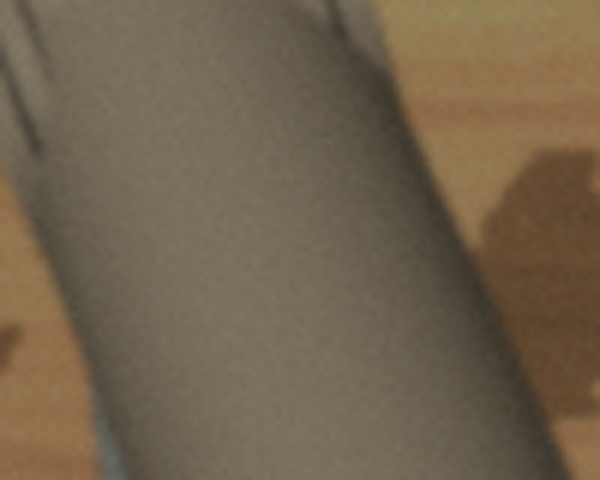

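Allowing for parallax (the pointer stands about 20 mm in front of the plate), the pointer is at z ≈ 0.145 to 0.147, near the top edge of the green band. The paddle is about 32 mm down by fingertip height. I'll push 3 mm further.

```bash
python3 -m pendant '[[[0,0,-0.4],[0,0,0],255]]'; python3 -m pendant '[[[0,0,0],[0,0,0],255]]'; python3 -m pendant '[[[0,0,0],[0,0,0],255],[[0,0,0],[0,0,0],255]]'
```

```text
clock: 7.9
position: [0.6049, 0.025, 0.1713]
ee_rot: [1.0, 0.004, 0.013, 0.006]
ft_force: [-6.1, -1.4, 12.6]
grip_width: 0.004
clock: 8.02
position: [0.6048, 0.025, 0.1724]
ee_rot: [1.0, 0.004, 0.013, 0.006]
ft_force: [-7.2, -0.7, 11.9]
grip_width: -0.006
clock: 8.28
position: [0.6047, 0.025, 0.1749]
ee_rot: [1.0, 0.004, 0.014, 0.007]
ft_force: [-5.9, -1.4, 10.8]
grip_width: 0.0
```

Zero rows creep up about 1.1 mm each, because each re-references the measured pose under load. I'll restore the depth and hold with a small downward offset in every row.

```bash
python3 -m pendant '[[[0,0,-0.4],[0,0,0],255],[[0,0,-0.3],[0,0,0],255]]'; python3 -m pendant '[[[0,0,-0.12],[0,0,0],255],[[0,0,-0.12],[0,0,0],255]]'; python3 -m pendant '[[[0,0,-0.12],[0,0,0],255],[[0,0,-0.12],[0,0,0],255]]'
```

```text
clock: 8.52
position: [0.6048, 0.0251, 0.1707]
ee_rot: [1.0, 0.003, 0.014, 0.008]
ft_force: [-7.0, -1.3, 12.7]
grip_width: -0.001
clock: 8.78
position: [0.6048, 0.0251, 0.1709]
ee_rot: [1.0, 0.003, 0.015, 0.009]
ft_force: [-6.5, -1.9, 12.4]
grip_width: -0.002
clock: 9.02
position: [0.6048, 0.0251, 0.1712]
ee_rot: [1.0, 0.003, 0.015, 0.009]
ft_force: [-6.5, -0.9, 12.5]
grip_width: -0.0
```

Steady. Checking before the long hold.

```bash
python3 - <<'E'
from workcell import manip
from h import *
c=manip.camera("scene");P=cloud(c)
m=mask(c,"blue");k=np.zeros_like(m);k[250:278,330:360]=255;m&=k
q=P[m>0];print("paddle",np.percentile(q[:,2],[50,90]).round(4))
# pointer pixel rays at plane x=.606
for u in (316,322,328):
    col=c["pixels"][258:275,u].astype(int).sum(1);v=258+col.argmin();d=ray(c,u,v);o=c["origin"];print(u,v,(o+d*(.606-o[0])/d[0]).round(4))
cv2.imwrite("pics/s4.png",cv2.resize(c["pixels"][225:285,290:370],None,fx=8,fy=8,interpolation=2)[:,:,::-1])
o=manip.get_obs();print(o["clock"],o["position"],o["ft_force"])
E
python3 -m pendant '[[[0,0,-0.13],[0,0,0],255],[[0,0,-0.13],[0,0,0],255],[[0,0,-0.13],[0,0,0],255],[[0,0,-0.13],[0,0,0],255]]'
```

```text
paddle [0.1545 0.1566]
316 266 [ 0.606  -0.0319  0.1432]
322 266 [ 0.606  -0.0191  0.1439]
328 266 [ 0.606  -0.0063  0.1446]
9.075 [0.60476295 0.02512532 0.171233  ] [-6.34816575 -0.28492924 12.88163155]
clock: 9.57
position: [0.6047, 0.0252, 0.1714]
ee_rot: [1.0, 0.003, 0.016, 0.011]
ft_force: [-7.2, -1.2, 11.8]
grip_width: 0.002
```

View pics/s4.png

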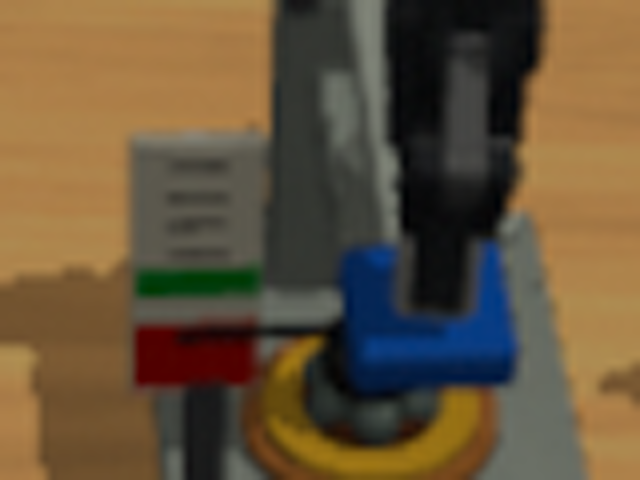

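The camera paddle height (0.1545), the fingertip height (0.154), the pointer (about 0.143) and the force (about 12.5 N) all agree on mid-green. The red overlap at (220,332) in the picture is parallax. Holding on.

```bash
python3 -m pendant '[[[0,0,-0.14],[0,0,0],255],[[0,0,-0.14],[0,0,0],255],[[0,0,-0.14],[0,0,0],255],[[0,0,-0.14],[0,0,0],255],[[0,0,-0.13],[0,0,0],255],[[0,0,-0.13],[0,0,0],255],[[0,0,-0.13],[0,0,0],255],[[0,0,-0.13],[0,0,0],255]]'; python3 -m pendant '[[[0,0,-0.13],[0,0,0],255],[[0,0,-0.13],[0,0,0],255],[[0,0,-0.13],[0,0,0],255],[[0,0,-0.13],[0,0,0],255],[[0,0,-0.13],[0,0,0],255],[[0,0,-0.13],[0,0,0],255],[[0,0,-0.13],[0,0,0],255],[[0,0,-0.13],[0,0,0],255]]'
python3 -m pendant '[[[0,0,-0.13],[0,0,0],255],[[0,0,-0.13],[0,0,0],255],[[0,0,-0.13],[0,0,0],255],[[0,0,-0.13],[0,0,0],255],[[0,0,-0.13],[0,0,0],255],[[0,0,-0.13],[0,0,0],255]]'
```

```text
clock: 10.58
position: [0.6047, 0.0253, 0.1714]
ee_rot: [1.0, 0.003, 0.018, 0.014]
ft_force: [-5.5, -1.4, 12.2]
grip_width: -0.003
clock: 11.58
position: [0.6046, 0.0254, 0.1717]
ee_rot: [1.0, 0.002, 0.021, 0.018]
ft_force: [-5.9, -0.6, 12.8]
grip_width: -0.002
clock: 12.32
position: [0.6046, 0.0255, 0.1719]
ee_rot: [1.0, 0.002, 0.022, 0.02]
ft_force: [-6.4, -1.8, 12.2]
grip_width: 0.002
```

Run:
```python
from workcell import manip
from h import *
for i in range(6):
    c=manip.camera("scene");o=manip.get_obs();print(o["clock"],np.round(o["position"],4),np.round(o["ft_force"],1))
P=cloud(c);m=mask(c,"blue");k=np.zeros_like(m);k[250:278,330:360]=255;m&=k
print("paddle",np.median(P[m>0][:,2]))
cv2.imwrite("pics/s5.png",c["pixels"][:,:,::-1])
```

```text
12.375 [0.6045 0.0255 0.1719] [-6.7 -1.6 12. ]
12.425 [0.6045 0.0255 0.1719] [-6.5 -1.1 13. ]
12.475 [0.6045 0.0255 0.1719] [-6.8 -0.7 12.3]
12.525 [0.6045 0.0255 0.1719] [-7.2 -1.4 11.5]
12.575 [0.6046 0.0255 0.1719] [-7.6 -0.6 11.3]
12.625 [0.6046 0.0255 0.1719] [-6.3 -1.  12.5]
paddle 0.15524963122778068
```

View pics/s5.png

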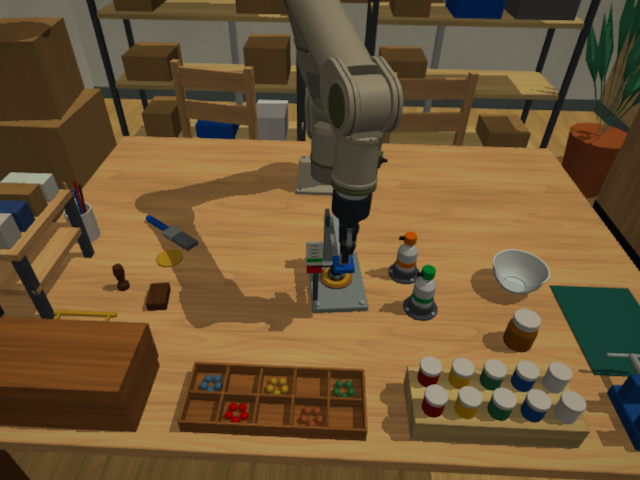

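The hold doesn't drift, and every loose item is at the pixel position it had at the start. Handing in.

```bash
python3 -c "
from workcell import manip
print(manip.hand_in())"
```

```text
the job is handed in; nothing more can be done
None
```

I pressed the orange cap to its stop and let it come back up. Then I pushed the blue paddle into the green and was still holding it there with the shut fingers when I handed in at about 12.6 s.

- **Orange cap:** The force jumped from about 5 N to 29 N, then peaked at about 57 N at the fingertips, more than the 8 N needed. Once released, the camera read the cap top at 0.129 m, the same as before. The green can was not touched.
- **Paddle:** I held it about 34 to 35 mm down for about 4 s at 11–13 N, which is near mid-green, and never went near the red. It did not drift over the last 0.3 s of readings.
- **First dip:** The paddle first reached the top of the green about a second earlier and rose briefly to about 31 mm down before I settled it.
- **Checks that looked off:** In the raw camera picture the pointer overlaps the red. That is parallax, because it stands about 20 mm in front of the plate; worked out in 3D it sits at about 143 mm, inside the green. The upward force sometimes read just under the stated 12–14 N, with about 6 N sideways from friction.
- **Loose things:** They look unmoved in the last scene picture.

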